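# Grease a dolly caster with a push-type grease gun

## Robot

A 7-joint arm with a two-finger parallel gripper is mounted at the origin on the work surface. World frame = base frame: x ahead of the robot, y to its left, z up, the work surface at z = 0. Lengths are in mm, angles in rad, forces in N, time in s.
With the tool pointing down it reaches from about 400 to 875 mm from the base axis. Payload 4.4 kg.
Tool frame: the origin (TCP) lies at the very end of the fingers, on their centre line; the grasp point (between the pads) lies 19 mm behind it; z points along the fingers, y is the line along which they close (so a half turn about z gives the same grasp; the last joint's range is limited). The gripper opens to 85 mm and grips with 20 to 120 N. Pads are 22 mm wide; open, the fingers measure 114 mm over their backs; the gripper's body (76 mm by 85 mm) begins 54 mm behind the grasp point. The pads swing forward as they close: fully open they stand 13 mm farther back than shut.
Start: joints at [-1.216, 0.628, 0.038, 1.517, -0.027, 0.996, -0.02], TCP at [265.497, 593.321, 210.713] pointing down, gripper open.
Joint ranges: [-3.06, 3.06], [-0.37, 2.12], [-1.25, 1.32], [0.18, 2.47], [-1.1, 4.24], [0.23, 1.98], [-2.94, 2.94]. Speed limits (rad/s): [2.57, 2.57, 3.14, 3.14, 3.14, 3.14, 3.14].

## Interface

Orientations are given as [roll, pitch, yaw] about the fixed x, y, z axes, in that order (R = Rz(yaw) Ry(pitch) Rx(roll)).
In Python, from cell import monitor, viewer, workorder gives the robot as it stands.
- The arm moves only by the tool arm_command, never from a script. Its argument "series" is one flat list of numbers, 5 for each row, row after row: the opening in per cent of the stroke, from 0 (shut) to 100 (fully open), then the shift along the tool's x, y, z in cm, then the turn about the tool's z in degrees. In form: [claw, x, y, z, roll, claw, x, y, z, roll, ...]. A call has exactly 5 rows; each row is the pose to reach, as a shift and turn from the pose commanded when the call began, along the tool's axes at that moment; what a row does not reach only later rows make up. A row lasts 1/12 s, in which the tool goes at most 41.7 mm and 7.16 degrees, less where a joint would pass 70% of its speed; a pose out of reach is approached as far as the arm can. A call with a gripper value outside its range is refused whole. The fingers move at their own pace and stop on an object; the grip force is fixed at half the most. Time passes only in rows, so rows that repeat a pose let the fingers close, or fill a call up. It gives the time, the measured TCP pose, the force, the opening and the grip force at its end, in the units of the state.
- monitor.read_state(): the state, without advancing time (a new reading comes with each control period).
- viewer.get_image(name): name is "side" or "top" or "wrist"; returns (picture, depth): 480x640x3 uint8, red, green, blue; 480x640 float32, mm along the optical axis (not along the pixel's ray), 0 where there is no reading.
- viewer.camera_model(name): a dict with "mtx" (3x3 intrinsics, pixels), "dist_coeffs" ([k1, k2, p1, p2, k3] as OpenCV has them; the pictures are not rectified), "R" (3x3) and "t" (3): a world point X has camera coordinates R X + t. Camera axes: x right, y down, z forward; pixel columns grow to the right and rows downward; lengths in mm; the calibration is good to about 2 mm. A picture is of the moment at which its call begins: read the wrist's pose just before it. camera_model takes no time and is no camera call; for the wrist camera it gives the pose at the moment of the call.
- workorder.finish_job(): hands the job in; it is judged then, once.
The state is a dict: "clock": time; "qpos": joint angles; "qd": joint speeds; "tau": joint torques, N m; "eef_pos": TCP position; "tool_rot": TCP orientation; "force": force on the tool from outside, world axes, zero at the start; "torque": the same for the moment, N m; "width": finger opening in mm; "gripper_force": force on a finger pad.
Only numpy, scipy, OpenCV 4.12 (cv2) and the standard library are available. Lean on these libraries where they do the work, as an engineer would, in place of code of your own. Each camera call takes 0.05 s, during which the arm holds its last target. There are 200 camera calls.

## Task

The collection store's platform dolly lies wheels-up on the bench for servicing. Take the red push-type grease gun out of its holder cup, press its coupler squarely onto the bare, slanting brass grease nipple (the one without a green dust cap) until it snaps on, then keep pushing so that the gun's barrel slides well down (past half its stroke) over its spring-loaded nozzle, and finish holding it there: still gripped, still pushed in, coupler still on the nipple. Leave the grease tub, spanner, brush and clay bowl where they are.

Things in the scene. Friction and masses are not known exactly. Their poses are not given: they have to be found in the camera images.
- gun: push-type grease gun, 175 mm long, about 0.37 kg, standing nozzle-down in the cup. z axis along the gun from nozzle to end cap (up at the start); origin on the axis at the coupler's open face, nozzle fully out. Round red barrel, 30 mm diameter, from 55 to 165 mm along z (black grip band 120 to 150 mm), end cap to 175 mm; below, a steel nozzle tube and coupler (22 mm diameter, 30 mm long)
- gun_grip (a point): point on the gun's axis 145 mm above its origin, in the black grip band; 59 mm above the cup's rim at the start. A good place to grip, across the barrel
- coupler_mouth (a point): centre of the coupler's open face at the lower end of the nozzle; axes as the gun's. The mouth is a funnel 16 mm wide that narrows to 10 mm at 6 mm depth; behind it four spring jaws ride over the nipple's head and snap shut behind it
- coupler_seat (a point): point on the gun's axis 11 mm inside the coupler from its open face: where the centre of the nipple's head lies once the coupler has snapped on. Axes as the gun's
- gun_nozzle (a joint): stroke of the nozzle into the barrel: 0 = fully out (start), 0.014 m = fully pushed in. The spring takes about 9 N to start moving and about 15 N at the full stroke; the jaws snap over the nipple at less than 9 N, before the nozzle moves much
- nipple_head (a point): centre of the 8 mm ball head of the bare brass grease nipple on a swivel caster's crown, about 59 mm above the bench. z points out of the nipple along its length, leaning 30 degrees from vertical, away from the caster's wheel and roughly towards the robot's right. Neck 5 mm in diameter; hex foot 11.6 mm wide, ending 12 mm below the head's centre
- caster: swivel caster to grease, bolted on the upturned dolly, brake locked (does not swivel). Origin under the centre of its 95 x 70 mm plate, 20 mm above the bench; x points from nipple to wheel, z up. Wheel 75 mm in diameter, 25 mm wide, axle 30 mm along x and 68 mm up; nipple head 31 mm along -x, 39 mm up
- caster_capped: the other swivel caster, the same but its nipple wears a green dust cap; stands 260 mm beside the first, left or right of it
- dolly: plywood platform dolly lying upside down, fixed, 420 x 380 mm deck, 20 mm thick; origin under its centre, long side along its x. Swivel casters at its near end, rigid casters at its far end (126 mm high)
- holder: aluminium holder cup, fixed, outer diameter 48 mm, inner 36 mm, on a 90 mm round foot; rim 96 mm and inner floor 10 mm above the bench. Origin under its centre
- grease_tub: blue tub with a black lid, 80 mm diameter, 85 mm high; bystander
- spanner: spanner 160 mm long lying on the bench; bystander
- brush: cleaning brush 170 mm long lying on the bench; bystander
- bowl: terracotta bowl 110 mm wide, 50 mm high; bystander
Mind the look-alikes: they are no part of the job. There is more than one size of the gun; the one meant has the size given above.

How it is judged:
By the outcome, as a careful person would: the job done as asked, in the order asked, and still so for the second after the job is handed in, while the arm keeps its last pose, push and grip.
It also fails if it takes over 38 s, if anything falls off the work surface, if the arm or the gripper's body presses on something with over 40 N, if the wrist force passes 120 N, or if a joint passes its speed limit or range.

## Working session

There is one attempt and no reset: what is moved stays moved. The work goes in short steps, Python scripts to look and compute and a tool call to move; the robot and the scene stay as the last step left them, time stands still between calls to the robot, and variables do not carry over. Pictures are saved under pics/ and viewed, at most 10 in all, crops included, and the job is handed in when it is done.

Besides the shell and the picture viewer there is one more tool, called in YAML: its name, and indented under it one key for each argument. arm_command: Moves the arm, as the interface text tells. Its arguments: {"type":"object","properties":{"series":{"type":"array","items":{"type":"number"}}},"required":["series"]}

```bash
ls; mkdir -p pics; python3 - <<'E'
from cell import monitor, viewer
import cv2, numpy as np
print(monitor.read_state())
for n in ("side","top"):
    p,d=viewer.get_image(n); m=viewer.camera_model(n)
    cv2.imwrite(f"pics/{n}0.png",p[...,::-1]); np.savez(f"{n}0.npz",p=p,d=d,**{k:np.array(v) for k,v in m.items()})
    print(n,np.array(m["mtx"]).round(1).tolist(),m["dist_coeffs"],np.array(m["R"]).round(3).tolist(),m["t"])
E
```

```text
pics
{'clock': 0.0, 'qpos': array([-1.21580776,  0.62934455,  0.03845414,  1.51835478, -0.02697649,
        0.99630262, -0.01997162]), 'qd': array([-0.00143334, -0.00037732,  0.00033572, -0.00070855,  0.00026687,
       -0.00196921,  0.00091174]), 'tau': array([ 3.88884891e-04, -5.63403511e+01,  1.22620605e+00, -1.93445992e+01,
        1.10840620e-02,  1.08300606e-02, -6.90505615e-06]), 'eef_pos': array([265.23055826, 592.70381734, 209.79460651]), 'tool_rot': array([-3.13970237e+00,  5.14878634e-05,  2.72083576e+00]), 'force': array([ 0.9389313 , -1.0465461 ,  1.14376933]), 'torque': array([-0.03309361,  0.00910937, -0.074273  ]), 'gripper_force': 0.0, 'width': 85.013311462059}
side [[538.3, 0.0, 318.9], [0.0, 538.3, 238.0], [0.0, 0.0, 1.0]] [-0.00303525  0.          0.          0.          0.        ] [[0.991, -0.134, 0.016], [-0.057, -0.524, -0.85], [0.122, 0.841, -0.527]] [-552.18878735  170.6903996  1103.35818562]
top [[481.6, 0.0, 320.9], [0.0, 481.6, 237.0], [0.0, 0.0, 1.0]] [0.02333576 0.         0.         0.         0.        ] [[-0.029, -1.0, 0.009], [-0.997, 0.028, -0.068], [0.068, -0.011, -0.998]] [  76.78120463  588.19574848 1413.35174172]
```

View pics/side0.png

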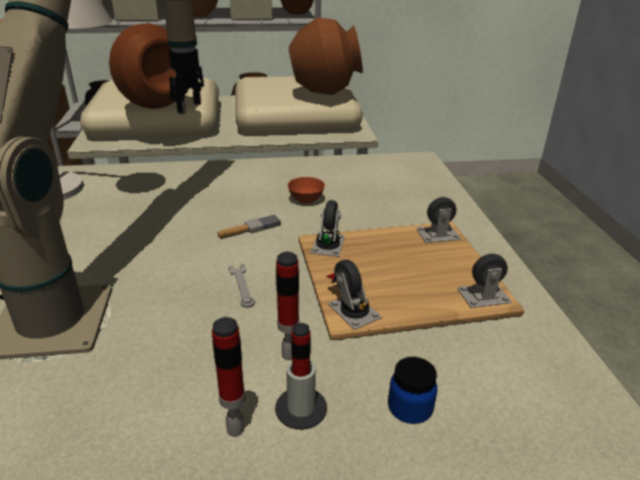

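View pics/top0.png

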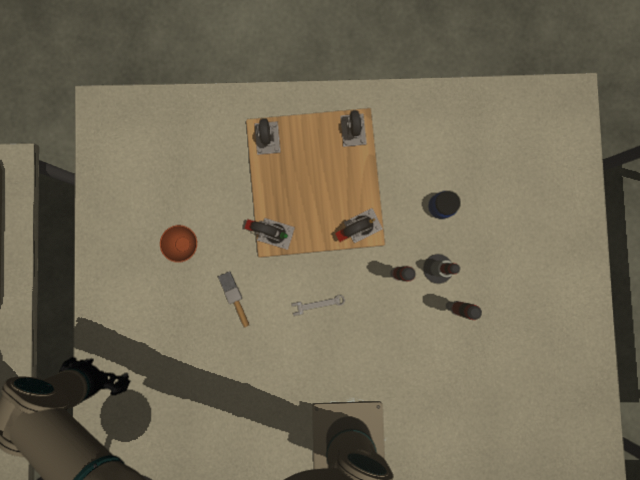

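The side view shows the target gun in its cup at (300,360), two larger look-alike guns at (288,300) and (228,370), the bare-nipple caster at (350,290) with brass near (362,306), and the green-capped caster at (326,238). The top view shows the cup and gun at (440,268) and the bare caster at (357,230).

```bash
cat > h.py <<'E'
import numpy as np, cv2
from cell import monitor, viewer
from scipy.spatial.transform import Rotation as Rn
def shot(n,save=None):
    m=viewer.camera_model(n); p,d=viewer.get_image(n)
    z=dict(p=p,d=d,**{k:np.array(v) for k,v in m.items()})
    if save: np.savez(save+".npz",**z)
    return z
def world(z,uv,depth):
    uv=np.asarray(uv,float).reshape(-1,1,2)
    n=cv2.undistortPoints(uv,z["mtx"],z["dist_coeffs"])[:,0]
    c=np.c_[n,np.ones(len(n))]*np.asarray(depth).reshape(-1,1)
    return (c-z["t"])@z["R"]
def ray(z,uv):
    o=-z["R"].T@z["t"]; return o,world(z,uv,np.ones(len(np.atleast_2d(uv))))-o
def onplane(z,uv,h):
    o,r=ray(z,uv); return o+r*((h-o[2])/r[:,2:])
def cloud(z):
    v,u=np.indices(z["d"].shape)
    return world(z,np.stack([u.ravel(),v.ravel()],1),z["d"].ravel()).reshape(480,640,3)
def proj(z,X):
    return cv2.projectPoints(np.asarray(X,float).reshape(-1,1,3),cv2.Rodrigues(z["R"])[0],z["t"],z["mtx"],z["dist_coeffs"])[0][:,0]
def tri(za,ua,zb,ub):
    oa,ra=ray(za,[ua]);ob,rb=ray(zb,[ub]); ra,rb=ra[0],rb[0]
    s=np.linalg.lstsq(np.c_[ra,-rb],ob-oa,rcond=None)[0]
    return (oa+s[0]*ra+ob+s[1]*rb)/2, np.linalg.norm(oa+s[0]*ra-ob-s[1]*rb)
E
python3 - <<'E'
from h import *
S=dict(np.load("side0.npz"));T=dict(np.load("top0.npz"))
C=cloud(T)
# cup/gun points
P=C[245:290,415:470].reshape(-1,3); rgb=T["p"][245:290,415:470].reshape(-1,3)
for lo,hi in((150,200),(90,100),(4,15)):
    q=P[(P[:,2]>lo)&(P[:,2]<hi)]; print(lo,len(q),q.min(0).round(),q.max(0).round(),np.median(q,0).round(1))
CS=cloud(S)
P=CS[315:430,270:330].reshape(-1,3)
for lo,hi in((183,200),(130,180),(90,97),(20,80),(3,20)):
    q=P[(P[:,2]>lo)&(P[:,2]<hi)]; print("S",lo,len(q),q.min(0).round(),q.max(0).round(),np.median(q,0).round(1))
print("floor",np.median(CS[300:330,150:190].reshape(-1,3),0),np.median(C[330:350,520:560].reshape(-1,3),0))
a=cv2.resize(S["p"][250:340,290:400],None,fx=5,fy=5,interpolation=cv2.INTER_CUBIC)
b=cv2.resize(T["p"][195:260,320:400],None,fx=5,fy=5,interpolation=cv2.INTER_CUBIC)
k=np.zeros((450,550+400-150,3),np.uint8); a=a[:, :400];k[:,:400]=a;k[:325,400:]=b
cv2.imwrite("pics/crop1.png",k[...,::-1])
E
```

```text
150 132 [ 472. -302.  150.] [ 501. -273.  191.] [ 485.4 -283.2  181.7]
90 84 [ 463. -305.   90.] [ 508. -265.  100.] [ 487.  -277.8   95.6]
4 508 [ 423. -379.    4.] [ 559. -218.   15.] [ 490.6 -276.8    6.2]
S 183 115 [ 475. -297.  183.] [ 498. -274.  187.] [ 486.2 -286.9  184.9]
S 130 486 [ 472. -302.  130.] [ 502. -271.  180.] [ 484.9 -296.9  157.7]
S 90 297 [ 458. -310.   90.] [ 510. -156.   97.] [ 481.9 -294.3   94.7]
S 20 969 [ 457. -311.   20.] [568. -69.  80.] [ 479.2 -301.8   47.7]
S 3 1347 [ 434. -336.    3.] [565. -38.  20.] [ 483.7 -298.7    6.5]
floor [241.03975411  -7.33795688   0.46065196] [ 268.34694625 -579.67810743    0.6385361 ]
```

View pics/crop1.png

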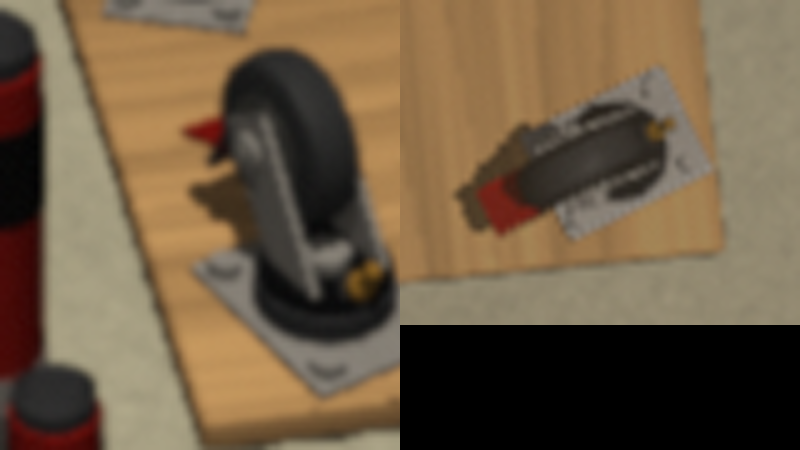

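```bash
python3 - <<'E'
from h import *
S=dict(np.load("side0.npz"));T=dict(np.load("top0.npz"))
def brass(z,u0,u1,v0,v1):
    hsv=cv2.cvtColor(z["p"],cv2.COLOR_RGB2HSV).astype(int)[v0:v1,u0:u1]
    m=(hsv[...,0]>14)&(hsv[...,0]<28)&(hsv[...,1]>140)&(hsv[...,2]>60)
    v,u=np.nonzero(m); return u+u0,v+v0
us,vs=brass(S,350,375,295,318); ut,vt=brass(T,362,380,213,230)
print(len(us),us.mean(),vs.mean(),us.min(),us.max(),vs.min(),vs.max());print(len(ut),ut.mean(),vt.mean(),ut.min(),ut.max(),vt.min(),vt.max())
print(tri(S,(us.mean(),vs.mean()),T,(ut.mean(),vt.mean())))
CT=cloud(T);CS=cloud(S)
# plate of bare caster in top view: gray at z~20..26
B=CT[195:260,320:400].reshape(-1,3);rgb=T["p"][195:260,320:400].reshape(-1,3).astype(int)
sat=rgb.max(1)-rgb.min(1); q=(sat<25)&(rgb.min(1)>80)&(B[:,2]>12)&(B[:,2]<32)
r=cv2.minAreaRect(B[q][:,:2].astype(np.float32));print("plate",q.sum(),r,np.median(B[q][:,2]))
# wheel
q=(B[:,2]>95)&(B[:,2]<140); X=B[q][:,:2]; print("wheel",q.sum(),X.mean(0),np.linalg.svd(X-X.mean(0))[2][0])
# lookalikes & tub
for n,(a,b,c,d) in {"A":(262,285,380,420),"B":(295,322,440,485),"tub":(185,225,415,465)}.items():
    Q=CT[a:b,c:d].reshape(-1,3); h=np.percentile(Q[:,2],98); Q=Q[Q[:,2]>h-12]; print(n,h.round(),Q.min(0).round(),Q.max(0).round())
print("tool x",Rn.from_euler("xyz",monitor.read_state()["tool_rot"]).as_matrix().round(3).tolist())
W=viewer.camera_model("wrist");print(-W["R"].T@W["t"],W["R"].round(3).tolist(),W["mtx"].round(0).tolist())
E
```

```text
31 362.0967741935484 305.1290322580645 359 366 302 309
10 370.7 220.5 369 373 219 222
(array([632.1397206 , -86.38885754,  52.94786167]), np.float64(0.12361453523849833))
plate 221 ((622.193115234375, -66.26622772216797), (66.68709564208984, 93.54674530029297), 24.876983642578125) 24.80723801942221
wheel 275 [606.91809515 -34.96643104] [ 0.4052628  -0.91420023]
A 234.0 [ 461. -171.  222.] [ 494.   76. 1450.]
B 232.0 [ 358. -336.  220.] [ 493.   76. 1450.]
tub 90.0 [ 493. -341.   78.] [ 711.   76. 1450.]
tool x [[-0.913, 0.408, -0.001], [0.408, 0.913, -0.002], [-0.0, -0.002, -1.0]]
[190.17195896 625.90772391 373.28789536] [[0.408, 0.913, -0.002], [0.864, -0.385, 0.325], [0.296, -0.134, -0.946]] [[387.0, 0.0, 324.0], [0.0, 387.0, 243.0], [0.0, 0.0, 1.0]]
```

arm_command:
  series: [100,-2.4,-1.8,0.5,0,100,-5.5,-4.2,0.5,0,100,-8.7,-6.7,0.5,0,100,-11.9,-9.1,0.5,0,100,-15,-11.5,0.5,0]

```text
clock: 0.52
eef_pos: [355.9, 425.0, 205.3]
tool_rot: [-3.141, 0.0, 2.721]
force: [1.1, 0.5, 0.8]
width: 85.2
gripper_force: 0.0
```

arm_command:
  series: [100,-3.2,-2.4,0,0,100,-6.4,-4.8,0,0,100,-9.5,-7.3,0,0,100,-12.7,-9.7,0,0,100,-15.9,-12.1,0,0]

```text
clock: 0.93
eef_pos: [451.4, 249.8, 205.5]
tool_rot: [-3.141, -0.0, 2.721]
force: [0.6, 0.3, -0.1]
width: 85.3
gripper_force: 0.0
```

arm_command:
  series: [100,-3.2,-2.4,0,0,100,-6.4,-4.8,0,0,100,-9.5,-7.3,0,0,100,-12.7,-9.7,0,0,100,-15.9,-12.1,0,0]

```text
clock: 1.35
eef_pos: [547.1, 74.3, 205.5]
tool_rot: [-3.141, -0.001, 2.721]
force: [-0.2, 1.0, 0.5]
width: 85.6
gripper_force: 0.0
```

arm_command:
  series: [100,-3.2,-2.4,0,7,100,-6.4,-4.8,0,14,100,-9.5,-7.3,0,21,100,-12.0,-9.0,0,28,100,-13.2,-10.3,0,35]

```text
clock: 1.77
eef_pos: [626.8, -76.5, 205.3]
tool_rot: [-3.141, 0.003, 2.1]
force: [0.3, -0.5, 0.0]
width: 85.3
gripper_force: 0.0
```

arm_command:
  series: [100,0,0,0,6.3,100,0,0,0,6.3,100,0,0,0,6.3,100,0,0,0,6.3,100,0,0,0,6.3]

```text
clock: 2.18
eef_pos: [625.0, -70.3, 205.6]
tool_rot: [3.142, -0.001, 2.004]
force: [-0.6, 0.5, 0.2]
width: 85.4
gripper_force: 0.0
```

```bash
python3 - <<'E'
from h import *
z=shot("wrist","w1"); cv2.imwrite("pics/w1.png",z["p"][...,::-1])
s=monitor.read_state();print(s["eef_pos"],s["tool_rot"],proj(z,[633,-91,59]))
E
```

```text
[625.08617006 -70.5059556  205.75398833] [ 3.14138663e+00 -7.19978402e-04  2.00297656e+00] [[321.53894601 240.29328218]]
```

View pics/w1.png

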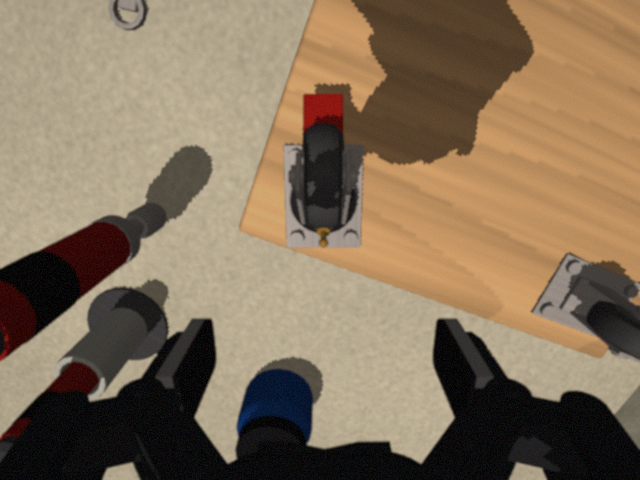

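The wrist view shows the caster aligned with the image's vertical; the bare brass nipple is at (323,237) and the wheel is straight above it. The fingers are at the bottom.

```bash
python3 - <<'E'
from h import *
z=dict(np.load("w1.npz")); s=dict(np.load("side0.npz"))
h=cv2.cvtColor(z["p"],cv2.COLOR_RGB2HSV).astype(int)
m=np.zeros((480,640),bool); v0,v1,u0,u1=225,252,310,336
a=h[v0:v1,u0:u1]; m[v0:v1,u0:u1]=(a[...,0]>12)&(a[...,0]<30)&(a[...,1]>120)
for r in range(v0,v1):
    c=np.nonzero(m[r])[0]
    if len(c): print(r,c.min(),c.max(),z["d"][r,c].round().astype(int))
for v in(236,238,240,242): print(v,onplane(z,[(322.5,v)],59).round(1))
# axis: wheel tyre + plate rect
C=cloud(z); B=C[130:255,275:370].reshape(-1,3); rgb=z["p"][130:255,275:370].reshape(-1,3).astype(int)
q=(np.ptp(rgb,axis=1)<25)&(rgb.min(1)>90)&(B[:,2]>15)&(B[:,2]<35)
print(q.sum(),cv2.minAreaRect(B[q][:,:2].astype(np.float32)))
R=Rn.from_euler("xyz",[3.1414,-.0007,2.003]).as_matrix(); print("tool x",R[:,0],"y",R[:,1])
# gun axis refinement
for n in("side0","top0"):
    t=dict(np.load(n+".npz")); Q=cloud(t); sl=(slice(315,430),slice(270,330)) if n[0]=="s" else (slice(245,290),slice(415,470))
    P=Q[sl].reshape(-1,3); P=P[(P[:,2]>178)&(P[:,2]<192)]; print(n,cv2.minEnclosingCircle(P[:,:2].astype(np.float32)))
E
```

```text
227 320 327 [276 276 277 277 276 276 277 277]
228 317 328 [337 333 331 332 331 331 332 331 331 332 332 332]
229 317 329 [336 333 333 332 332 332 333 332 333 332 332 333 333]
230 316 330 [339 334 333 334 333 334 333 334 332 334 333 335 333 332 335]
231 316 330 [339 335 334 335 335 333 333 332 332 332 334 334 334 334 334]
232 317 329 [336 336 335 335 333 331 331 332 332 333 335 336 334]
233 318 327 [335 337 337 333 333 331 330 332 333 337]
234 319 326 [338 337 331 329 332 330 332 332]
235 320 325 [337 330 330 328 328 329]
236 321 324 [330 328 329 328]
237 322 324 [328 327 328]
238 322 324 [326 325 326]
239 321 324 [324 325 324 324]
240 321 325 [325 323 323 324 324]
241 320 326 [325 324 325 323 324 323 324]
242 320 326 [325 325 323 323 323 321 324]
243 320 326 [324 325 323 323 322 322 325]
244 320 326 [325 325 323 323 324 325 324]
245 321 325 [325 324 324 324 325]
246 321 325 [325 324 326 325 326]
247 322 324 [370 370 369]
248 320 325 [369 370 371 370 371 371]
249 310 335 [371 371 371 370 371 371 371 372 371 370 369 372 371 373 370 370 370 371
 370 370 371 370 371 371 371 370]
250 310 335 [370 370 370 371 370 372 371 372 372 371 371 372 371 371 370 371 371 371
 372 371 370 372 370 371 371 370]
251 310 335 [372 373 371 371 371 373 371 372 372 371 373 372 371 371 370 372 371 373
 370 373 371 371 371 372 371 371]
236 [[632.1 -87.2  59. ]]
238 [[632.9 -88.8  59. ]]
240 [[633.6 -90.4  59. ]]
242 [[634.4 -92.   59. ]]
1902 ((621.7311401367188, -63.69982147216797), (68.06742858886719, 92.61369323730469), 24.594928741455078)
tool x [-4.18872749e-01  9.08044674e-01  6.99999943e-04] y [9.08044936e-01 4.18872722e-01 1.92653541e-04]
side0 ((486.553955078125, -284.6190490722656), 15.27723503112793)
top0 ((486.25543212890625, -287.5771484375), 14.139315605163574)
```

arm_command:
  series: [100,-2.5,-2,0,0,100,-5.6,-4.5,0,0,100,-8.7,-7,0,0,100,-11.9,-9.5,0,0,100,-14.4,-11.6,0,0]

```text
clock: 2.65
eef_pos: [578.6, -253.9, 206.1]
tool_rot: [-3.141, 0.002, 2.0]
force: [0.6, -1.2, 0.3]
width: 85.5
gripper_force: 0.0
```

arm_command:
  series: [100,0.1,-2,0,0,100,0.3,-4.7,0,0,100,0.5,-7.5,0,0,100,0.65,-9.5,0,0,100,0.65,-10,0,0]

```text
clock: 3.07
eef_pos: [482.1, -288.2, 206.1]
tool_rot: [-3.139, -0.001, 1.997]
force: [-0.9, -1.4, -0.7]
width: 85.4
gripper_force: 0.0
```

```bash
python3 - <<'E'
from h import *
s=monitor.read_state();z=shot("wrist","w2"); cv2.imwrite("pics/w2.png",z["p"][...,::-1])
print(s["eef_pos"],s["tool_rot"]); print(proj(z,[[486.5,-286,185],[486.5,-286,100]]))
C=cloud(z).reshape(-1,3);
for x in((178,190),):
    k=(C[:,2]>x[0])&(C[:,2]<x[1])&(abs(C[:,0]-486)<35)&(abs(C[:,1]+286)<35);P=C[k];print(len(P));print(cv2.minEnclosingCircle(P[:,:2].astype(np.float32)))
E
```

```text
[ 482.12458687 -288.19275009  206.08347415] [-3.13939400e+00 -6.06776868e-04  1.99701080e+00]
[[332.33654677 276.41525116]
 [330.18031139 228.91226478]]
1877
((487.2755126953125, -286.4279479980469), 13.691801071166992)
```

View pics/w2.png

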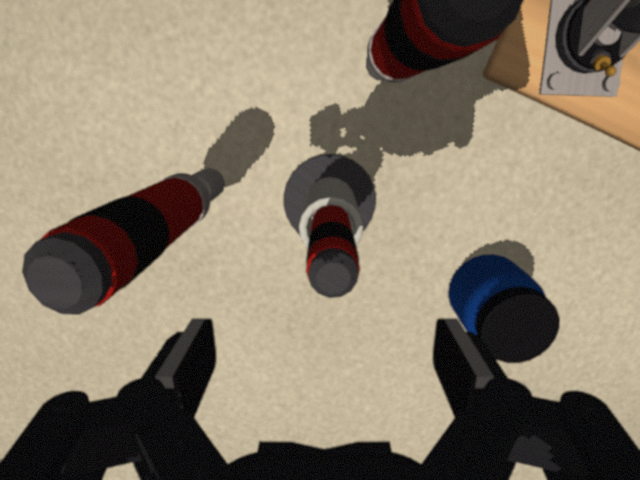

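The gun cap is at (332,272), centred between the fingers to within 5 mm. The big look-alikes are clear of the fingers.

arm_command:
  series: [100,0,0.5,1.5,0,100,0,0.5,3.5,0,100,0,0.5,5.5,0,100,0,0.5,6.8,0,100,0,0.5,7.0,0]

```text
clock: 3.53
eef_pos: [490.9, -282.2, 133.3]
tool_rot: [-3.14, -0.004, 2.003]
force: [-0.4, -0.5, 0.4]
width: 85.5
gripper_force: 0.0
```

arm_command:
  series: [50,0,0,0,0,20,0,0,0,0,10,0,0,0,0,0,0,0,0,0,0,0,0,0,0]

```text
clock: 3.95
eef_pos: [490.9, -284.9, 136.6]
tool_rot: [3.141, 0.001, 2.0]
force: [-0.9, 0.3, 5.2]
width: 27.7
gripper_force: 58.6
```

arm_command:
  series: [0,0,0,0,0,0,0,0,0,0,0,0,0,0,0,0,0,0,0,0,0,0,0,0,0]

```text
clock: 4.37
eef_pos: [490.9, -285.2, 136.7]
tool_rot: [3.141, 0.001, 2.0]
force: [-1.4, -0.3, 6.4]
width: 27.9
gripper_force: 58.9
```

arm_command:
  series: [0,0,-0.1,-1.0,0,0,0,-0.2,-2.5,0,0,0,-0.3,-4.0,0,0,0,-0.3,-5.5,0,0,0,-0.3,-6.0,0]

```text
clock: 4.78
eef_pos: [488.5, -286.1, 197.7]
tool_rot: [3.14, 0.002, 2.0]
force: [0.1, -0.5, -4.0]
width: 28.1
gripper_force: 60.1
```

arm_command:
  series: [0,-0.6,0,0,0,0,-1.1,0,0,0,0,-1.6,0,0.1,0,0,-2.1,0,0.2,0,0,-2.6,0,0.3,0]

```text
clock: 5.2
eef_pos: [498.0, -308.4, 191.3]
tool_rot: [-3.14, -0.004, 2.0]
force: [0.3, 3.0, -3.1]
width: 27.8
gripper_force: 59.7
```

```bash
python3 - <<'E'
from h import *
s=monitor.read_state();print(s["eef_pos"],s["force"],s["torque"],s["width"])
z=shot("wrist","w3");y=shot("side","s3")
k=np.zeros((480,800,3),np.uint8);k[:,:400]=z["p"][:,120:520]
k[:400,400:]=cv2.resize(y["p"][240:440,200:400],None,fx=2,fy=2)
cv2.imwrite("pics/k3.png",k[...,::-1])
E
```

```text
[ 497.97122067 -308.43395496  191.2851874 ] [ 0.27277476  2.96984957 -3.09348521] [9.65012912e-01 3.22596655e-01 4.14396116e-04] 27.755960482253276
```

View pics/k3.png

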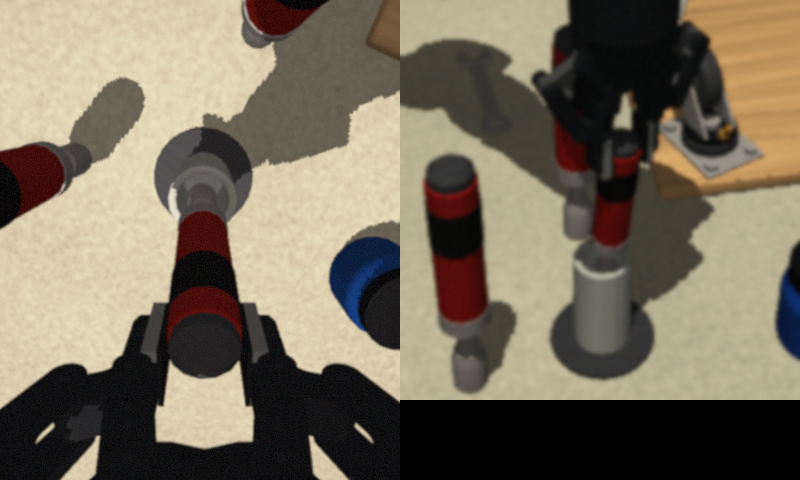

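The wrist view shows the gun tilting in the grip as intended, with the coupler still inside the cup rim at (203,195). The side view shows the same lean. Side load is about 3 N.

arm_command:
  series: [0,-0.5,0,0.2,0,0,-0.9,0,0.3,0,0,-1.3,0,0.4,0,0,-1.7,0,0.5,0,0,-2.1,0,0.6,0]

```text
clock: 5.72
eef_pos: [507.3, -328.9, 186.6]
tool_rot: [-3.141, -0.0, 2.0]
force: [-1.2, 2.9, -3.2]
width: 27.6
gripper_force: 59.8
```

arm_command:
  series: [0,-0.4,0,0.1,0,0,-0.8,0,0.2,0,0,-1.2,0,0.4,0,0,-1.6,0,0.5,0,0,-2.0,0,0.6,0]

```text
clock: 6.13
eef_pos: [515.4, -346.6, 180.1]
tool_rot: [-3.141, -0.001, 2.0]
force: [-2.8, 3.7, -5.0]
width: 27.6
gripper_force: 59.4
```

```bash
cat >> h.py <<'E'
def gunaxis(z,tcp,show=False):
    """fit of gun axis from red barrel depth points near the tool (lean plane known): surface points -> axis dir"""
    C=cloud(z); h=cv2.cvtColor(z["p"],cv2.COLOR_RGB2HSV).astype(int)
    red=((h[...,0]<8)|(h[...,0]>172))&(h[...,1]>150)&(h[...,2]>35)&(z["d"]>0)
    P=C[red]; g=np.array(tcp)+[0,0,22]
    P=P[np.linalg.norm(P-g,axis=1)<120]
    from scipy.optimize import least_squares
    f=lambda q: np.linalg.norm(np.cross(P-(g+[q[0],q[1],0]),(n:=np.array([q[2],q[3],1])/np.sqrt(1+q[2]**2+q[3]**2))),axis=1)-15
    r=least_squares(f,[0,0,.2,-.45],loss="soft_l1",f_scale=1)
    n=np.array([r.x[2],r.x[3],1]);n/=np.linalg.norm(n)
    return g+[r.x[0],r.x[1],0],n,len(P),np.abs(r.fun).mean()
E
python3 - <<'E'
from h import *
s=monitor.read_state();print(s["eef_pos"],s["force"],s["torque"],s["width"])
for n in("wrist","side"):
    z=shot(n,n[0]+"4"); p,a,k,e=gunaxis(z,s["eef_pos"]); print(n,p,a,np.degrees(np.arccos(a[2])),np.degrees(np.arctan2(a[1],a[0])),k,e)
E
```

```text
[ 515.39860481 -346.58616556  180.12861344] [-2.84270265  3.71366565 -5.01348889] [ 1.17853463  0.71829905 -0.02767065] 27.597823517688674
wrist [ 512.63964409 -339.06943888  202.12861344] [ 0.18190703 -0.38134777  0.90635739] 24.993274637978736 -64.49835060069793 5989 0.35250340093245774
side [ 508.3845303  -336.95577912  202.12861344] [ 0.11101157 -0.38991392  0.91413542] 23.916757680306816 -74.10792774227261 328 2.777973753548513
```

```bash
cat >> h.py <<'E'
def gunpose(z,tcp):
    p,a,k,e=gunaxis(z,tcp)
    C=cloud(z); h=cv2.cvtColor(z["p"],cv2.COLOR_RGB2HSV).astype(int)
    red=((h[...,0]<8)|(h[...,0]>172))&(h[...,1]>150)&(h[...,2]>35)&(z["d"]>0)
    Q=C[red]; s=(Q-p)@a; r=np.linalg.norm(np.cross(Q-p,a),axis=1); s=s[abs(r-15)<3]
    hist,b=np.histogram(s,np.arange(-140,60,2))
    return p,a,k,e,hist,b
E
python3 - <<'E'
from h import *
z=dict(np.load("w4.npz")); p,a,k,e,hist,b=gunpose(z,[515.4,-346.59,180.13])
for i,j in zip(b,hist):
    if j: print(int(i),j,end="; ")
E
```

```text
-80 24; -78 98; -76 102; -74 109; -72 104; -70 102; -68 112; -66 110; -64 118; -62 124; -60 115; -58 124; -56 131; -54 134; -52 136; -50 142; -48 133; -46 148; -44 144; -42 150; -40 161; -38 156; -36 166; -34 167; -32 166; -30 96; -28 39; 0 62; 2 287; 4 299; 6 299; 8 309; 10 307; 12 328; 14 380; 16 402; 18 5;
```

arm_command:
  series: [0,-0.3,0,0,0,0,-0.6,0,0.1,0,0,-0.9,0,0.1,0,0,-1.2,0,0.2,0,0,-1.4,0,0.2,0]

```text
clock: 6.65
eef_pos: [521.4, -359.3, 178.3]
tool_rot: [-3.141, -0.001, 2.0]
force: [-1.3, 5.1, -5.2]
width: 27.9
gripper_force: 59.4
```

```bash
cat > g.py <<'E'
from h import *
import sys
s=monitor.read_state();print(s["clock"],s["eef_pos"].round(1),s["tool_rot"].round(4),s["force"].round(1),s["width"].round(1))
z=shot("wrist",sys.argv[1]); p,a,k,e,hist,b=gunpose(z,s["eef_pos"])
i=[j for j in range(len(b)-1) if hist[j]>20]; gaps=[(b[i[n]+1],b[i[n+1]]) for n in range(len(i)-1) if i[n+1]-i[n]>5]
g=gaps[0]; s0=(g[0]+g[1])/2; mouth=p-(135-s0)*a
l=np.array([.417,-.909,0])
print("axis",a.round(3),"tilt",np.degrees(np.arccos(a[2])).round(1),"az",np.degrees(np.arctan2(a[1],a[0])).round(1),k,round(e,2),gaps,"mouth",mouth.round(1),"seat",(mouth+11*a).round(1))
E
python3 g.py w5
```

```text
Traceback (most recent call last):
  File "g.py", line 3, in <module>
    s=monitor.read_state();print(s["clock"],s["eef_pos"].round(1),s["tool_rot"].round(4),s["force"].round(1),s["width"].round(1))
                                                                                                             ^^^^^^^^^^^^^^^^
AttributeError: 'float' object has no attribute 'round'
```

```bash
sed -i 's/s\["width"\].round(1)/s["width"]/' g.py; python3 g.py w5
```

```text
6.65 [ 521.4 -359.3  178.3] [-3.1412e+00 -1.0000e-03  1.9999e+00] [-1.3  5.1 -5.2] 27.904798026742966
axis [ 0.223 -0.466  0.856] tilt 31.1 az -64.4 6843 0.37 [(np.int64(-26), np.int64(2))] mouth [ 484.7 -280.9   74.4] seat [ 487.1 -286.    83.8]
```

arm_command:
  series: [0,-0.4,0,-0.7,0,0,-1.0,0,-1.7,0,0,-1.6,0,-2.7,0,0,-2.3,0,-3.9,0,0,-2.5,0,-5.0,0]

```text
clock: 7.12
eef_pos: [534.0, -386.6, 231.2]
tool_rot: [3.14, 0.009, 1.999]
force: [-0.1, -0.3, -3.3]
width: 27.2
gripper_force: 62.7
```

arm_command:
  series: [0,0,0,-1.0,0,0,0,0,-2.0,0,0,0,0,-2.0,0,0,0,0,-2.0,0,0,0,0,-2.0,0]

```text
clock: 7.53
eef_pos: [531.9, -381.8, 248.4]
tool_rot: [-3.142, -0.0, 2.0]
force: [-0.0, -0.6, -5.2]
width: 27.6
gripper_force: 62.7
```

```bash
python3 g.py w6
```

```text
7.5333 [ 531.9 -381.8  248.4] [-3.1415e+00 -2.0000e-04  2.0003e+00] [-0.  -0.6 -5.2] 27.5517169993616
axis [ 0.191 -0.404  0.895] tilt 26.5 az -64.7 6185 0.36 [(np.int64(-26), np.int64(0))] mouth [ 500.1 -312.9  137.9] seat [ 502.2 -317.4  147.8]
```

arm_command:
  series: [0,1,1.7,0,0,0,2.6,4.3,0,0,0,4.2,7,0,0,0,5.8,9.6,0,0,0,7.4,12.2,0,0]

```text
clock: 8.0
eef_pos: [612.5, -262.5, 247.8]
tool_rot: [-3.141, -0.001, 2.0]
force: [0.1, 0.2, -3.9]
width: 27.6
gripper_force: 62.7
```

arm_command:
  series: [0,1.5,2.5,0.5,0,0,3,5,1,0,0,4.4,7.3,2,0,0,5.3,8.8,2.5,0,0,5.5,9.2,2.8,0]

```text
clock: 8.42
eef_pos: [674.3, -170.0, 218.5]
tool_rot: [3.141, -0.004, 2.006]
force: [0.3, 1.5, -4.4]
width: 27.5
gripper_force: 62.6
```

arm_command:
  series: [0,0,0,0,0,0,0,0,0,0,0,0,0,0,0,0,0,0,0,0,0,0,0,0,0]

```text
clock: 8.83
eef_pos: [672.4, -177.7, 221.4]
tool_rot: [3.141, 0.001, 1.998]
force: [0.1, -0.1, -3.5]
width: 27.7
gripper_force: 62.7
```

```bash
python3 g.py w7; python3 - <<'E'
import numpy as np,cv2
z=np.load("w7.npz"); cv2.imwrite("pics/w7.png",z["p"][...,::-1])
E
```

```text
8.8333 [ 672.4 -177.7  221.4] [3.1415e+00 1.0000e-03 1.9975e+00] [ 0.1 -0.1 -3.5] 27.699115537453007
axis [ 0.187 -0.404  0.896] tilt 26.4 az -65.2 6192 0.36 [(np.int64(-26), np.int64(0))] mouth [ 641.1 -108.7  110.8] seat [ 643.2 -113.1  120.7]
```

View pics/w7.png

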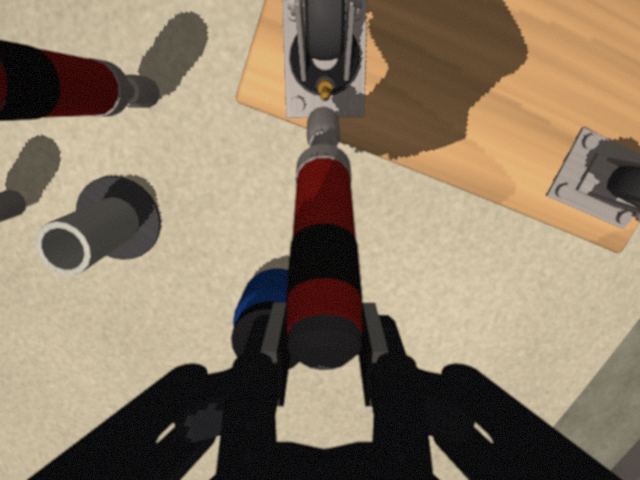

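The coupler is at (322,118), pointing at the brass nipple at (325,90). The gun is gripped and its tilt is stable.

```bash
python3 - <<'E'
from h import *
z=dict(np.load("w7.npz"))
h=cv2.cvtColor(z["p"],cv2.COLOR_RGB2HSV).astype(int)
for r in range(76,104):
    a=h[r,312:340]; c=np.nonzero((a[:,0]>12)&(a[:,0]<30)&(a[:,1]>120))[0]+312
    if len(c): print(r,c.min(),c.max(),int(np.median(z["d"][r,c])),onplane(z,[(c.mean(),r)],59)[0].round(1))
a=np.array([.187,-.404,.896]);m=np.array([641.1,-108.7,110.8])
print("mouth,30,55 px",proj(z,[m,m+30*a,m+55*a]).round(1))
# coupler points: distance from axis & extent
C=cloud(z);P=C[95:150,300:345].reshape(-1,3);s=(P-m)@a;r=np.linalg.norm(np.cross(P-m,a),axis=1)
k=(r<14)&(s<60)&(s>-15);print(np.histogram(s[k],np.arange(-15,60,3)), [np.median(r[k&(abs(s-c)<3)]).round(1) for c in(3,8,15,22,27,40,50)])
v,u=np.nonzero(k.reshape(55,45));
for c in (5,15,25):
    kk=k&(abs(s-c)<2.5); U=np.indices((55,45))[1].ravel()[kk]+300; print(c,U.min(),U.max(),U.mean())
E
```

```text
79 325 325 310 [629.8 -80.7  59. ]
80 322 328 309 [630.1 -81.4  59. ]
81 320 329 309 [630.1 -82.3  59. ]
82 320 330 308 [630.7 -82.8  59. ]
83 319 331 308 [631.  -83.4  59. ]
84 319 331 309 [631.4 -84.1  59. ]
85 318 331 309 [631.3 -85.   59. ]
86 318 332 309 [632.  -85.5  59. ]
87 318 332 310 [632.3 -86.2  59. ]
88 317 332 311 [632.2 -87.   59. ]
89 317 333 311 [632.9 -87.5  59. ]
90 317 332 312 [632.9 -88.4  59. ]
91 318 331 312 [633.2 -89.1  59. ]
92 319 331 313 [633.8 -89.6  59. ]
93 320 329 300 [633.8 -90.4  59. ]
94 320 329 300 [634.1 -91.1  59. ]
95 321 328 300 [634.4 -91.8  59. ]
96 321 328 300 [634.7 -92.5  59. ]
97 321 328 300 [635.  -93.2  59. ]
98 322 327 301 [635.4 -93.9  59. ]
99 323 325 302 [635.3 -94.7  59. ]
mouth,30,55 px [[323.2 120.3]
 [323.3 143.6]
 [323.4 166.5]]
(array([  0,   0,   0,   0,   3,  34,  69,  60,  69,  67,  81,  66, 155,
       142, 118, 171,  41,  43,   8,   0,   0,   0,   0,   0]), array([-15, -12,  -9,  -6,  -3,   0,   3,   6,   9,  12,  15,  18,  21,
        24,  27,  30,  33,  36,  39,  42,  45,  48,  51,  54,  57])) [np.float64(10.6), np.float64(10.6), np.float64(10.7), np.float64(10.2), np.float64(8.7), np.float64(5.9), np.float64(nan)]
5 307 338 322.5175438596491
15 307 339 322.57851239669424
25 307 339 322.78225806451616
  return _methods._mean(a, axis=axis, dtype=dtype,
  ret = ret.dtype.type(ret / rcount)
```

arm_command:
  series: [0,0.2,0.1,0.8,0,0,0.5,0.1,1.8,0,0,0.8,0.1,2.9,0,0,1.0,0.1,3.6,0,0,1.0,0.1,3.8,0]

```text
clock: 9.3
eef_pos: [668.1, -164.7, 180.1]
tool_rot: [-3.138, -0.003, 2.001]
force: [0.4, 1.1, -4.4]
width: 28.0
gripper_force: 62.7
```

arm_command:
  series: [0,0,0,0,0,0,0,0,0,0,0,0,0,0,0,0,0,0,0,0,0,0,0,0,0]

```text
clock: 9.72
eef_pos: [669.9, -166.6, 183.3]
tool_rot: [3.141, 0.001, 2.0]
force: [-0.4, 0.1, -2.8]
width: 27.5
gripper_force: 62.7
```

```bash
python3 g.py w8; python3 - <<'E'
from h import *
z=dict(np.load("w8.npz")); y=shot("side","s8")
k=np.zeros((480,800,3),np.uint8);k[:,:400]=cv2.resize(z["p"][0:160,260:393],(400,480),interpolation=cv2.INTER_CUBIC)
k[:480,400:]=cv2.resize(y["p"][230:350,310:410],(400,480),interpolation=cv2.INTER_CUBIC)
cv2.imwrite("pics/k8.png",k[...,::-1])
print(proj(z,[634.6,-91.8,59]),proj(y,[[634.6,-91.8,59]]))
E
```

```text
9.7167 [ 669.9 -166.6  183.3] [3.1408e+00 7.0000e-04 1.9997e+00] [-0.4  0.1 -2.8] 27.54525245362691
axis [ 0.188 -0.404  0.895] tilt 26.4 az -65.0 6195 0.35 [(np.int64(-26), np.int64(0))] mouth [638.5 -97.6  72.7] seat [ 640.6 -102.    82.6]
[[321.53865485 109.68200041]] [[364.00100767 304.36782338]]
```

View pics/k8.png

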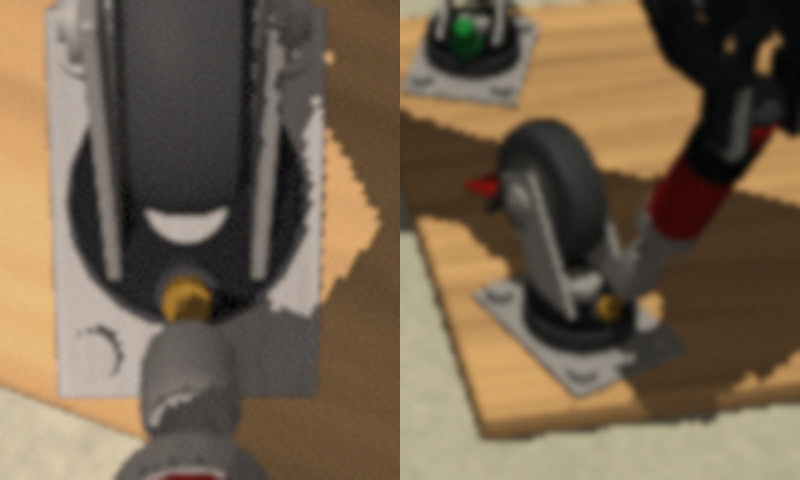

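Left crop: the hex of the nipple at (188,298) sits directly below the coupler axis (190,370), so they are laterally aligned to about 0.5 mm. Right crop: the coupler tip is just above the nipple at (608,305).

arm_command:
  series: [0,0.0,-0.05,0.3,0,0,0.15,-0.05,0.5,0,0,0.3,-0.05,0.75,0,0,0.45,-0.05,1.0,0,0,0.5,-0.05,1.05,0]

```text
clock: 10.23
eef_pos: [666.6, -161.2, 171.4]
tool_rot: [-3.141, -0.001, 2.0]
force: [0.5, 0.4, -4.5]
width: 27.5
gripper_force: 62.7
```

arm_command:
  series: [0,0.05,0,0.1,0,0,0.1,0,0.2,0,0,0.15,0,0.3,0,0,0.2,0,0.4,0,0,0.2,0,0.4,0]

```text
clock: 10.65
eef_pos: [666.1, -159.9, 168.0]
tool_rot: [-3.141, -0.0, 2.0]
force: [0.9, -0.4, -3.7]
width: 27.5
gripper_force: 62.7
```

```bash
python3 g.py w9
```

```text
10.65 [ 666.1 -159.9  168. ] [-3.1413e+00 -3.0000e-04  2.0000e+00] [ 0.9 -0.4 -3.7] 27.45065364882189
axis [ 0.19  -0.404  0.895] tilt 26.5 az -64.8 6196 0.36 [(np.int64(-26), np.int64(0))] mouth [634.4 -90.9  57.5] seat [636.5 -95.4  67.4]
```

arm_command:
  series: [0,0.05,0,0.15,0,0,0.1,0,0.35,0,0,0.15,0,0.5,0,0,0.2,0,0.65,0,0,0.25,0,0.8,0]

```text
clock: 11.12
eef_pos: [664.8, -157.1, 159.7]
tool_rot: [-3.141, -0.002, 2.0]
force: [-0.1, 0.7, -4.2]
width: 27.7
gripper_force: 62.6
```

```bash
python3 g.py w10
```

```text
11.1167 [ 664.8 -157.1  159.7] [-3.1412e+00 -1.6000e-03  1.9997e+00] [-0.1  0.7 -4.2] 27.70272810689763
axis [ 0.192 -0.409  0.892] tilt 26.9 az -64.9 6234 0.36 [(np.int64(-26), np.int64(0))] mouth [632.8 -87.3  49.7] seat [634.9 -91.8  59.5]
```

arm_command:
  series: [0,0.0,0,0.1,0,0,0.05,0,0.2,0,0,0.1,0,0.3,0,0,0.15,0,0.35,0,0,0.15,0,0.35,0]

```text
clock: 11.58
eef_pos: [665.5, -158.1, 158.0]
tool_rot: [3.14, 0.003, 1.999]
force: [0.9, -3.5, 5.1]
width: 27.6
gripper_force: 63.4
```

```bash
python3 g.py w11
```

```text
11.5833 [ 665.5 -158.1  158. ] [3.1401 0.0032 1.9993] [ 0.9 -3.5  5.1] 27.617665189036867
axis [ 0.197 -0.419  0.887] tilt 27.6 az -64.8 6385 0.36 [(np.int64(-26), np.int64(2))] mouth [632.8 -87.1  49.7] seat [635.  -91.7  59.4]
```

arm_command:
  series: [0,-0.05,0,0.15,0,0,-0.05,0,0.3,0,0,-0.05,0,0.45,0,0,-0.05,0,0.6,0,0,-0.05,0,0.7,0]

```text
clock: 12.05
eef_pos: [666.0, -158.8, 151.4]
tool_rot: [3.139, 0.004, 1.999]
force: [0.3, -4.9, 8.0]
width: 27.5
gripper_force: 63.6
```

```bash
python3 g.py w12; python3 - <<'E'
from h import *
z=dict(np.load("w12.npz")); y=shot("side","s12")
k=np.zeros((480,800,3),np.uint8);k[:,:400]=cv2.resize(z["p"][0:240,230:430],(400,480),interpolation=cv2.INTER_CUBIC)
k[:480,400:]=cv2.resize(y["p"][230:350,310:410],(400,480),interpolation=cv2.INTER_CUBIC)
cv2.imwrite("pics/k12.png",k[...,::-1])
E
```

```text
12.05 [ 666.  -158.8  151.4] [3.1394 0.0037 1.9991] [ 0.3 -4.9  8. ] 27.450581961329366
axis [ 0.207 -0.439  0.874] tilt 29.0 az -64.8 6586 0.36 [(np.int64(-26), np.int64(2))] mouth [631.7 -84.5  44.9] seat [633.9 -89.3  54.5]
```

View pics/k12.png

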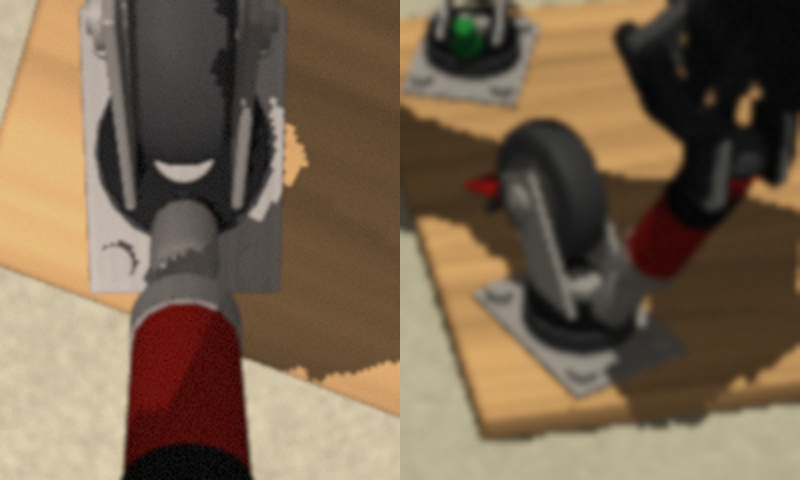

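The coupler fully covers the nipple at (185,215) left and (610,300) right, and the barrel has begun to slide. I'll keep pushing.

arm_command:
  series: [0,0.0,0,0.15,0,0,0.05,0,0.3,0,0,0.1,0,0.45,0,0,0.1,0,0.6,0,0,0.15,0,0.7,0]

```text
clock: 12.57
eef_pos: [666.0, -158.3, 145.1]
tool_rot: [3.139, 0.005, 1.999]
force: [0.4, -5.1, 10.0]
width: 28.0
gripper_force: 63.7
```

arm_command:
  series: [0,0,0,0,0,0,0,0,0,0,0,0,0,0,0,0,0,0,0,0,0,0,0,0,0]

```text
clock: 12.98
eef_pos: [666.0, -158.3, 145.3]
tool_rot: [3.138, 0.005, 1.999]
force: [0.2, -5.4, 9.9]
width: 27.5
gripper_force: 63.7
```

```bash
python3 g.py w13; python3 - <<'E'
from h import *
n=np.array([.2085,-.4545,.866]); H=np.array([634.6,-91.8,59])
z=dict(np.load("w13.npz")); C=cloud(z)
# gray below barrel: find visible length from barrel lower edge to coupler shoulder
s=monitor.read_state(); p,a,k,e,hist,b=gunpose(z,s["eef_pos"])
P=C.reshape(-1,3); t=(P-p)@a; r=np.linalg.norm(np.cross(P-p,a),axis=1)
for lo in range(-150,-70,4):
    q=(t>=lo)&(t<lo+4)&(r<18); print(lo,q.sum(),np.median(r[q]).round(1) if q.any() else "",end="; ")
E
```

```text
12.9833 [ 666.  -158.3  145.3] [3.1385 0.0054 1.9988] [ 0.2 -5.4  9.9] 27.542620238156125
axis [ 0.213 -0.452  0.866] tilt 30.0 az -64.7 6752 0.37 [(np.int64(-26), np.int64(2))] mouth [630.5 -81.9  40. ] seat [632.9 -86.8  49.6]
-150 523 13.7; -146 561 13.6; -142 78 12.3; -138 48 10.6; -134 104 10.7; -130 113 10.7; -126 114 10.7; -122 124 10.6; -118 149 10.5; -114 247 9.5; -110 176 8.4; -106 19 7.8; -102 0 ; -98 0 ; -94 72 15.4; -90 222 15.4; -86 237 15.4; -82 354 15.3; -78 235 14.8; -74 267 14.9;
```

```bash
python3 -c "
from cell import workorder; print(workorder.finish_job())"
```

```text
the job is handed in; nothing more can be done
None
```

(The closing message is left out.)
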